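# Clip the lid onto the rivet tub

## Task

The big open tub of rivets on the welding bench needs closing before it can be stacked away. Take the lid that fits it, the larger of the two round lids, set it on the tub's mouth and press it down until it lies flat on the rim and the spring clips have snapped over its edge all round. Keep the tub standing upright on the bench, and leave the smaller tub and the smaller lid where they are.

Things in the scene. Friction and masses are not known exactly. Their poses are not given: they have to be found in the camera images.
- lid_knob (a point): Larger white lid, loose, 100 g. Point: middle of its knob (32 mm across, 28 high, flat top); z up. Below: disc 108 across, 5 thick, its top 14 mm under the point; then a plug 36 deep, 89 across for 16 mm, tapering over 20 mm to 64 at its foot (55 under the point), on which it stands. Fits at any yaw. Point above the tub's rim: about 31 mm lying loose on the clips, 19 mm fully home.
- tub_mouth (a point): Bigger round white tub, loose, 0.9 kg, 100 mm across, 75 high. Point: centre of its 93 mm mouth at rim height; z up. Three spring clips round it stand 16 mm above the rim, to 60 mm from the axis; their sloped noses reach in to 50 mm and yield outwards. A lid let go with its plug's foot in the mouth, up to 10 mm off, centres itself on the clips; pushing on its knob with 6 to 12 N snaps it home.
- small_lid_knob (a point): Smaller lid, same plastic and shape, to be left alone: disc 80 mm across, knob 26 across and 22 high. Point: middle of its knob, 52 mm above the bench; z up.
- small_tub_mouth (a point): Smaller tub, same plastic, 72 mm across, 60 high, open, to be left alone; its clips reach 46 mm from its axis and 16 mm above its rim. Point: centre of its mouth at rim height; z up.
Mind the look-alikes: they are no part of the job. What is shaped like the part that bears lid_knob but purple or yellow is not meant.

How it is judged:
By the outcome, as a careful person would: the job done as asked, in the order asked, and still so for the second after the job is handed in, with the robot touching nothing.
It also fails if it takes over 42 s, if anything falls off the work surface, if the arm or the gripper's body presses on something with over 40 N, if the wrist force passes 120 N, or if a joint passes its speed limit or range.

## Robot

A 6-joint arm with a two-finger parallel gripper is mounted at the origin on the work surface. World frame = base frame: x ahead of the robot, y to its left, z up, the work surface at z = 0. Lengths are in mm, angles in rad, forces in N, time in s.
With the tool pointing down it reaches from about 325 to 850 mm from the base axis. Payload 15.5 kg.
Tool frame: the origin (TCP) lies midway between the tips of the shut fingers; the grasp point (between the pads) lies 19 mm behind it (bot.pinch_z is the distance from the TCP to the grasp point, in mm); z points along the fingers, y is the line along which they close (so a half turn about z gives the same grasp; the last joint's range is limited). The gripper opens to 91 mm and grips with 3 to 60 N. Pads are 32 mm wide; open, the fingers measure 118 mm over their backs; the gripper's body (76 mm by 178 mm) begins 60 mm behind the grasp point.
Start: joints at [-1.347, 0.494, 1.345, -0, 1.302, -0.096], TCP at [196.487, -593.312, 213.915] pointing down, gripper open.
Joint ranges: [-2.91, 2.91], [-0.82, 2.16], [0.22, 2.67], [-1.22, 4.37], [0.12, 2.79], [-3.08, 3.08]. Speed limits (rad/s): [1.89, 1.89, 2.57, 3.01, 3.01, 3.01].

## Interface

Orientations are given as [roll, pitch, yaw] about the fixed x, y, z axes, in that order (R = Rz(yaw) Ry(pitch) Rx(roll)).
In Python, from station import sensors, eyes, bot gives the robot as it stands.
- The arm moves only by the tool jog_arm, never from a script. Its arguments are lists of equal length, an entry for each row: "dp": the shift along the world's x, y, z in cm, a list of three; "rotation": the turn, a rotation vector about the world's x, y, z in rad, a list of three. In form: {"dp": [[tx, ty, tz], ...], "rotation": [[wx, wy, wz], ...]}. A call has exactly 10 rows; each row is the pose to reach, as a shift and turn from the pose commanded when the call began; what a row does not reach only later rows make up. A row lasts 1/10 s, in which the tool goes at most 50 mm and 8.59 degrees, less where a joint would pass 70% of its speed; a pose out of reach is approached as far as the arm can. A call with a gripper value outside its range is refused whole. "claw" is the closure, from -1 (fully open) to 1 (shut), set as the call begins (left out, the last holds). The fingers move at their own pace and stop on an object; "grip_force" is the grip in N (left out, the last holds). Time passes only in rows, so rows that repeat a pose let the fingers close, or fill a call up. It gives the time, the measured TCP pose, the force, the opening and the grip force at its end, in the units of the state.
- sensors.get_obs(): the state, without advancing time (a new reading comes with each control period).
- eyes.get_image(name): name is "scene" or "side" or "wrist"; returns a dict with "color" (384x512x3 uint8, red, green, blue), "fx", "fy", "cx", "cy" (pixels), "k1" (the pictures are not rectified: a ray, as slopes to the right and down, at radius r is drawn at 1 + k1 r^2 times it, then the intrinsics apply), "eye" and "attitude" of the camera in the world. Camera axes: x right, y down, z forward; pixel columns grow to the right and rows downward; lengths in mm; the calibration is good to about 2 mm. A picture is of the moment at which its call begins. There is no depth.
- bot.job_done(): hands the job in; it is judged then, once.
The state is a dict: "clock": time; "joint_pos": joint angles; "dq": joint speeds; "tau": joint torques, N m; "position": TCP position; "orientation": TCP orientation; "ft_force": force on the tool from outside, world axes, zero at the start; "wrist_torque": the same for the moment, N m; "gripper_width": finger opening in mm; "finger_force": force on a finger pad.
Only numpy, scipy, OpenCV 4.12 (cv2) and the standard library are available. Lean on these libraries where they do the work, as an engineer would, in place of code of your own. Each camera call takes 0.05 s, during which the arm holds its last target. There are 200 camera calls.

## Working session

There is one attempt and no reset: what is moved stays moved. The work goes in short steps, Python scripts to look and compute and a tool call to move; the robot and the scene stay as the last step left them, time stands still between calls to the robot, and variables do not carry over. Pictures are saved under pics/ and viewed, at most 10 in all, crops included, and the job is handed in when it is done.

Besides the shell and the picture viewer there is one more tool, called after "Call:" as name(argument=value, ...) on one line, values as JSON. jog_arm: Moves the arm, as the interface text tells. Its arguments: {"type":"object","properties":{"dp":{"type":"array"},"rotation":{"type":"array"},"claw":{"type":"number"},"grip_force":{"type":"number"}},"required":["dp","rotation"]}

```bash
mkdir -p pics; ls; cat > h.py <<'E'
import numpy as np, cv2
from station import sensors, eyes, bot
def grab(n,tag):
    d=eyes.get_image(n); cv2.imwrite(f'pics/{tag}.png',d['color'][:,:,::-1]); 
    np.save(f'pics/{tag}.npy',d,allow_pickle=True); return d
def load(tag): return np.load(f'pics/{tag}.npy',allow_pickle=True).item()
E
python3 - <<'E'
from h import *
ims=[]
for n in ('scene','side','wrist'):
    d=grab(n,n+'0'); ims.append(d['color'][:,:,::-1])
    print(n,{k:v for k,v in d.items() if k!='color'})
print(sensors.get_obs())
E
```

```text
pics
scene {'fx': 428.0417881192435, 'fy': 428.0417881192435, 'cx': 257.75074874957977, 'cy': 194.9739401199417, 'k1': -0.15985915704479767, 'eye': array([1166.84055232,  125.35839509, 1047.79274648]), 'attitude': array([-2.50511116,  0.0074719 ,  1.8637766 ])}
side {'fx': 491.04188659241225, 'fy': 491.04188659241225, 'cx': 260.3608662933148, 'cy': 189.46049290756605, 'k1': -0.1674384569443442, 'eye': array([149.55756007, 964.41887073, 903.2322261 ]), 'attitude': array([-2.20305141e+00,  1.05670397e-04, -2.83192799e+00])}
wrist {'fx': 309.8663767034505, 'fy': 309.8663767034505, 'cx': 252.293597832392, 'cy': 187.92821539462852, 'k1': -0.007742001884581199, 'eye': array([ 261.83442831, -569.9744144 ,  384.3985663 ]), 'attitude': array([ 2.89279842e+00,  1.64245640e-03, -1.25146829e+00])}
{'clock': 0.15, 'joint_pos': array([-1.34650372e+00,  4.94065512e-01,  1.34597904e+00, -1.37076587e-06,
        1.30249870e+00, -9.55122129e-02]), 'dq': array([ 0.00037069, -0.0006499 , -0.00220416, -0.00117665,  0.00011452,
       -0.00164429]), 'tau': array([ 2.52786440e-04, -8.79195642e+01, -3.82051456e+01,  7.06418557e-02,
        5.02040517e-02, -6.36865093e-05]), 'position': array([ 196.41898179, -593.02856261,  213.46296107]), 'orientation': array([-3.14064626e+00, -8.93406674e-05,  3.19805145e-01]), 'ft_force': array([ 0.51036311, -0.10342354, -0.40465197]), 'wrist_torque': array([0.02768731, 0.04800459, 0.02111476]), 'finger_force': 0.0, 'gripper_width': 91.39215995542338}
```

View pics/scene0.png

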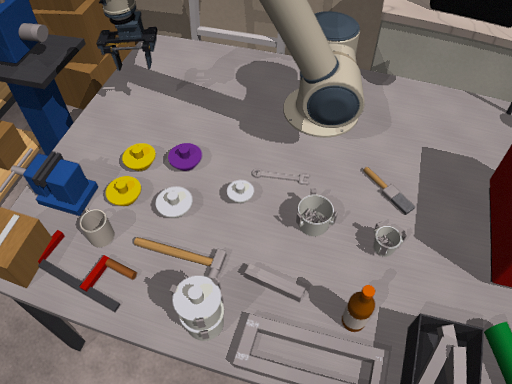

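View pics/side0.png

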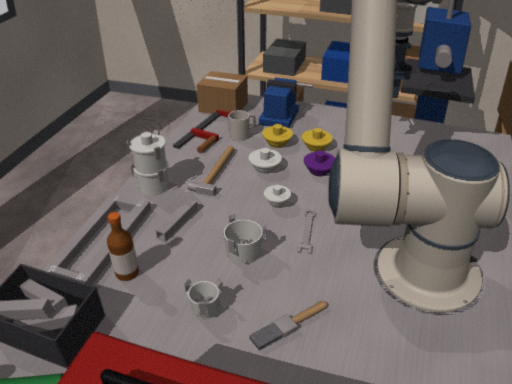

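Scene view: white lids at (173,200) and (240,189); a white lid already on another tub at (199,300); yellow and purple lids at (139,156), (123,190) and (185,156). Open tubs at (316,214) and (388,238). Of the loose white lids, the larger one (173,200) fits the description, and the tub is the larger open one holding rivets (316,214). In the side view these are at (265,160) and (243,240). I'll confirm in a crop.

```bash
cat >> h.py <<'E'
from scipy.spatial.transform import Rotation as Ro
def ray(d,p):
    K=np.array([[d['fx'],0,d['cx']],[0,d['fy'],d['cy']],[0,0,1.]])
    u=cv2.undistortPoints(np.array([[p]],float),K,np.array([d['k1'],0,0,0,0.]))[0,0]
    v=Ro.from_euler('xyz',d['attitude']).as_matrix()@np.array([u[0],u[1],1]); return v/np.linalg.norm(v)
def onz(d,p,z):
    v=ray(d,p); return d['eye']+v*(z-d['eye'][2])/v[2]
def tri(d1,p1,d2,p2):
    v1,v2=ray(d1,p1),ray(d2,p2); A=np.stack([v1,-v2],1)
    t=np.linalg.lstsq(A,d2['eye']-d1['eye'],rcond=None)[0]
    a,b=d1['eye']+t[0]*v1,d2['eye']+t[1]*v2; return (a+b)/2,np.linalg.norm(a-b)
def proj(d,P):
    K=np.array([[d['fx'],0,d['cx']],[0,d['fy'],d['cy']],[0,0,1.]])
    c=Ro.from_euler('xyz',d['attitude']).as_matrix().T@(np.asarray(P,float)-d['eye'])
    r=c[:2]/c[2]; return K[:2,:2]@(r*(1+d['k1']*(r@r)))+K[:2,2]
E
python3 - <<'E'
from h import *
s,e=load('scene0'),load('side0')
c=lambda d,x,y,w,h:cv2.resize(d['color'][y:y+h,x:x+w,::-1],(400,300),interpolation=cv2.INTER_CUBIC)
cv2.imwrite('pics/crop1.png',np.vstack([np.hstack([c(s,133,170,80,60),c(s,275,180,80,60)]),np.hstack([c(e,225,130,80,60),c(e,203,206,80,60)])]))
for n,d in (('s',s),('e',e)):
    hsv=cv2.cvtColor(d['color'],cv2.COLOR_RGB2HSV)
    m=((hsv[...,2]>190)&(hsv[...,1]<30)).astype(np.uint8)
    N,L,st,ce=cv2.connectedComponentsWithStats(m)
    for i in range(1,N):
        if st[i,4]>150: print(n,st[i],ce[i].round(1))
E
```

```text
s [201  28  72  13 171] [236.1  33.2]
s [227 180  27  21 354] [240.5 190.6]
s [156 187  36  29 704] [174.  201.4]
s [ 173  276   48   44 1422] [197.1 297.9]
```

View pics/crop1.png

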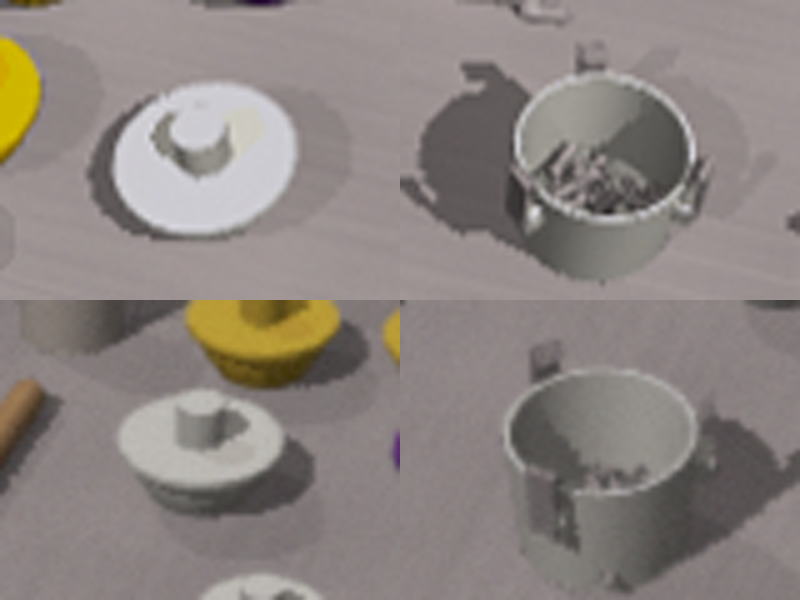

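The crop confirms it: the large white lid (disc centre scene (174.2,201.6), side (265.2,157.6); knob top (173.0,194.8)/(265.2,150.6)). The open tub with rivets and three clips has its rim centre at (315.7,209.5)/(243,231.8).

```bash
python3 - <<'E'
from h import *
s,e=load('scene0'),load('side0')
print('disc41',onz(s,(174.2,201.6),41),onz(e,(265.2,157.6),41),tri(s,(174.2,201.6),e,(265.2,157.6)))
print('knob69',onz(s,(173,194.8),69),onz(e,(265.2,150.6),69),tri(s,(173,194.8),e,(265.2,150.6)))
print('tub75',onz(s,(315.7,209.5),75),onz(e,(243,231.8),75),tri(s,(315.7,209.5),e,(243,231.8)))
a=lambda x,y:np.array(onz(s,(275+x/5,180+y/5),85)-onz(s,(315.7,209.5),75)).round(0)
print('clips',a(192,45),a(125,190),a(297,180))
# sizes
print('disc w',np.linalg.norm(onz(s,(133+114/5,201.6),41)-onz(s,(133+298/5,201.6),41)),'tub w',np.linalg.norm(onz(s,(275+113/5,209.5),75)-onz(s,(275+294/5,209.5),75)))
# neighbours
for n,p,z in(('bottle top',(367,292),200),('closedtub',(197,298),120),('mug',(95,222),90),('yellow',(123,190),41),('purple',(185,156),41),('smalllid',(240,190),41),('smalltub',(388,235),60)): print(n,onz(s,p,z).round(0))
E
```

```text
disc41 [ 548.63651361 -323.37604863   41.        ] [ 546.88349406 -328.89811154   41.        ] (array([ 547.14767756, -324.79752956,   41.70512148]), np.float64(4.1394771442284535))
knob69 [ 544.66353387 -323.84635194   69.        ] [ 546.45787664 -327.00944117   69.        ] (array([ 545.58930961, -323.24358049,   71.0450021 ]), np.float64(0.7939514850033956))
tub75 [482.96130622  78.65055345  75.        ] [480.62822875  75.63999639  75.        ] (array([481.36196768,  77.51203671,  74.94930609]), np.float64(3.374147439972741))
clips [-60. -21.  10.] [ 46. -34.  10.] [14. 54. 10.]
disc w 108.83898364478705 tub w 100.47666850080078
bottle top [750. 237. 200.]
closedtub [ 836. -129.  120.]
mug [ 705. -486.   90.]
yellow [ 554. -491.   41.]
purple [ 375. -362.   41.]
smalllid [ 454. -152.   41.]
smalltub [499. 286.  60.]
```

Call:
jog_arm(dp=[[2,1.5,0],[6,4.6,0],[10,7.7,-0.5],[14,10.8,-1.5],[18.5,14.2,-2.5],[23,17.7,-3.5],[27.5,21.1,-4.5],[31.5,24.2,-5.5],[34,26.1,-6],[35,26.9,-6.4]], rotation=[[0,0,0],[0,0,0],[0,0,0],[0,0,0],[0,0,0],[0,0,0],[0,0,0],[0,0,0],[0,0,0],[0,0,0]], claw=-1)

```text
clock: 1.15
position: [549.1, -321.2, 149.0]
orientation: [-3.141, -0.0, 0.322]
ft_force: [-0.5, -0.6, 0.1]
gripper_width: 91.2
finger_force: 0.0
```

```bash
python3 - <<'E'
from h import *
d=grab('wrist','w1'); print(sensors.get_obs()['position'],sensors.get_obs()['clock'])
print(proj(d,(546.5,-324.5,69)),proj(d,(546.5,-324.5,41)))
E
```

```text
[ 549.95894478 -320.09367664  148.25623519] 1.2
[257.02113346 198.33999085] [256.61946058 189.9546716 ]
```

View pics/w1.png

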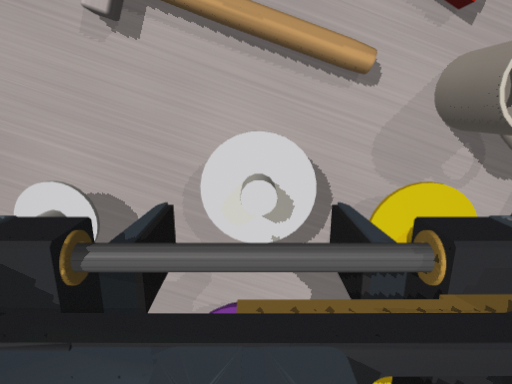

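The wrist view shows the knob top at (258.5,196.5) and the disc centre at (258,188), both within 2 px of the prediction. Descending straight down.

```bash
python3 - <<'E'
from h import *
d=load('w1'); print(onz(d,(258.5,196.5),69),onz(d,(258,188),41))
E
```

```text
[ 548.42114891 -325.16511675   69.        ] [ 548.68448161 -325.11680634   41.        ]
```

Call:
jog_arm(dp=[[0,0,0],[0,0,0],[0,0,-1],[0,0,-2],[0,0,-3],[0,0,-4],[0,0,-5],[0,0,-6],[0,0,-6],[0,0,-6]], rotation=[[0,0,0],[0,0,0],[0,0,0],[0,0,0],[0,0,0],[0,0,0],[0,0,0],[0,0,0],[0,0,0],[0,0,0]])

```text
clock: 2.2
position: [546.5, -324.3, 89.8]
orientation: [-3.141, 0.0, 0.32]
ft_force: [-0.0, -0.7, 0.0]
gripper_width: 91.3
finger_force: 0.0
```

Call:
jog_arm(dp=[[0.1,0,-0.8],[0.1,0,-1.6],[0.1,0,-2.4],[0.1,0,-3.2],[0.1,0,-3.8],[0.1,0,-4.2],[0.1,0,-4.5],[0.1,0,-4.5],[0.1,0,-4.5],[0.1,0,-4.5]], rotation=[[0,0,0],[0,0,0],[0,0,0],[0,0,0],[0,0,0],[0,0,0],[0,0,0],[0,0,0],[0,0,0],[0,0,0]])

```text
clock: 3.2
position: [547.7, -324.4, 45.2]
orientation: [3.141, -0.0, 0.32]
ft_force: [0.1, 1.1, -0.1]
gripper_width: 91.0
finger_force: 0.0
```

Call:
jog_arm(dp=[[0,0,0],[0,0,0],[0,0,0],[0,0,0],[0,0,0],[0,0,0],[0,0,0],[0,0,0],[0,0,0],[0,0,0]], rotation=[[0,0,0],[0,0,0],[0,0,0],[0,0,0],[0,0,0],[0,0,0],[0,0,0],[0,0,0],[0,0,0],[0,0,0]], claw=1, grip_force=20)

```text
clock: 4.2
position: [547.5, -324.4, 44.9]
orientation: [3.142, -0.0, 0.32]
ft_force: [0.5, -1.5, 0.3]
gripper_width: 31.2
finger_force: 20.0
```

Call:
jog_arm(dp=[[0,0,0.7],[0,0,2],[0,0,4],[0,0,6],[0,0,8],[0,0,10],[0,0,11.5],[0,0,12.5],[0,0,13],[0,0,13]], rotation=[[0,0,0],[0,0,0],[0,0,0],[0,0,0],[0,0,0],[0,0,0],[0,0,0],[0,0,0],[0,0,0],[0,0,0]])

```text
clock: 5.2
position: [547.7, -324.4, 175.5]
orientation: [3.141, -0.001, 0.32]
ft_force: [-0.3, -0.7, -1.3]
gripper_width: 31.8
finger_force: 20.0
```

Call:
jog_arm(dp=[[-0.1,0.7,0],[-0.4,2.2,0],[-0.8,4.5,0],[-1.3,7.5,0],[-1.8,10.5,0],[-2.3,13.5,0],[-2.8,16.5,0],[-3.2,19,0],[-3.4,20.5,0],[-3.5,21,0]], rotation=[[0,0,0],[0,0,0],[0,0,0],[0,0,0],[0,0,0],[0,0,0],[0,0,0],[0,0,0],[0,0,0],[0,0,0]])

```text
clock: 6.2
position: [511.8, -112.6, 174.7]
orientation: [-3.141, 0.001, 0.321]
ft_force: [0.2, -0.6, -1.5]
gripper_width: 31.3
finger_force: 20.0
```

Call:
jog_arm(dp=[[-0.1,0.7,0],[-0.3,2.2,0],[-0.7,4.5,0],[-1.2,7.5,0],[-1.7,10.5,0],[-2.2,13.5,0],[-2.7,16,0],[-3,18,0],[-3.1,19.2,0],[-3.1,19.2,0]], rotation=[[0,0,0],[0,0,0],[0,0,0],[0,0,0],[0,0,0],[0,0,0],[0,0,0],[0,0,0],[0,0,0],[0,0,0]])

```text
clock: 7.2
position: [481.4, 78.7, 174.9]
orientation: [-3.142, -0.0, 0.321]
ft_force: [-0.1, 0.1, -1.4]
gripper_width: 31.2
finger_force: 20.0
```

Call:
jog_arm(dp=[[0,0,0],[0,0,0],[0,0,0],[0,0,0],[0,0,0],[0,0,0],[0,0,0],[0,0,0],[0,0,0],[0,0,0]], rotation=[[0,0,0],[0,0,0],[0,0,0],[0,0,0],[0,0,0],[0,0,0],[0,0,0],[0,0,0],[0,0,0],[0,0,0]])

```text
clock: 8.2
position: [481.5, 77.7, 174.9]
orientation: [-3.142, -0.0, 0.32]
ft_force: [0.0, 0.2, -1.0]
gripper_width: 31.6
finger_force: 20.0
```

```bash
python3 - <<'E'
from h import *
s=grab('scene','s2');e=grab('side','e2')
P=sensors.get_obs()['position'];print(P)
c=lambda d,x,y,w,h:cv2.resize(d['color'][y:y+h,x:x+w,::-1],(400,600),interpolation=cv2.INTER_CUBIC)
cv2.imwrite('pics/crop2.png',np.hstack([c(s,275,140,80,120),c(e,203,150,80,120)]))
for d in(s,e): print(proj(d,P+[0,0,10-14]),proj(d,P+[0,0,10+14-19]),proj(d,(481.8,77.3,75)))
E
```

```text
[481.46349307  77.70854493 174.92476596]
[319.22818255 187.90709223] [319.60381691 185.77741465] [315.31235759 209.05423574]
[241.54730506 202.55272964] [241.46199444 199.61773012] [242.35212248 232.11504933]
```

View pics/crop2.png

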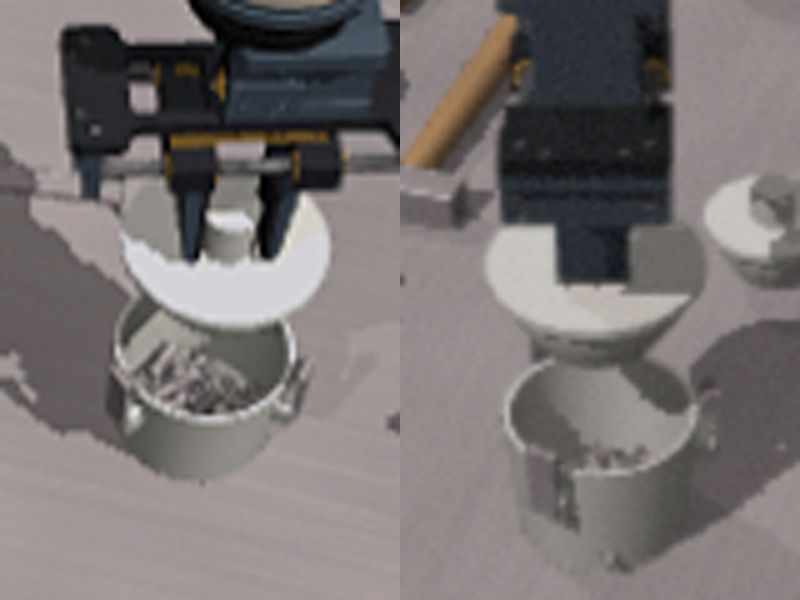

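The lid is held level over the tub: disc centre at scene (320,190), side (242,202), within about 1 px of the predicted centres. Lowering onto the clips.

Call:
jog_arm(dp=[[0,0,-0.7],[0,0,-1.7],[0,0,-2.7],[0,0,-3.7],[0,0,-4.7],[0,0,-5.7],[0,0,-6.5],[0,0,-7.2],[0,0,-7.5],[0,0,-7.5]], rotation=[[0,0,0],[0,0,0],[0,0,0],[0,0,0],[0,0,0],[0,0,0],[0,0,0],[0,0,0],[0,0,0],[0,0,0]])

```text
clock: 9.3
position: [481.4, 77.7, 99.6]
orientation: [-3.141, 0.0, 0.32]
ft_force: [-0.1, 0.3, -1.0]
gripper_width: 31.1
finger_force: 20.0
```

Call:
jog_arm(dp=[[0,0,0],[0,0,0],[0,0,0],[0,0,0],[0,0,0],[0,0,0],[0,0,0],[0,0,0],[0,0,0],[0,0,0]], rotation=[[0,0,0],[0,0,0],[0,0,0],[0,0,0],[0,0,0],[0,0,0],[0,0,0],[0,0,0],[0,0,0],[0,0,0]], claw=-0.2)

```text
clock: 10.3
position: [481.5, 77.7, 99.9]
orientation: [-3.142, 0.0, 0.32]
ft_force: [-0.4, 0.6, 0.8]
gripper_width: 54.7
finger_force: 0.0
```

Call:
jog_arm(dp=[[0,0,0.5],[0,0,1.2],[0,0,2],[0,0,2.8],[0,0,3.6],[0,0,4.2],[0,0,4.5],[0,0,4.5],[0,0,4.5],[0,0,4.5]], rotation=[[0,0,0],[0,0,0],[0,0,0],[0,0,0],[0,0,0],[0,0,0],[0,0,0],[0,0,0],[0,0,0],[0,0,0]])

```text
clock: 11.3
position: [481.3, 77.7, 144.6]
orientation: [-3.141, 0.001, 0.32]
ft_force: [-0.1, -0.8, -0.3]
gripper_width: 54.6
finger_force: 0.0
```

Call:
jog_arm(dp=[[0,0,0],[0,0,0],[0,0,0],[0,0,0],[0,0,0],[0,0,0],[0,0,0],[0,0,0],[0,0,0],[0,0,0]], rotation=[[0,0,0],[0,0,0],[0,0,0],[0,0,0],[0,0,0],[0,0,0],[0,0,0],[0,0,0],[0,0,0],[0,0,0]], claw=1)

```text
clock: 12.3
position: [481.5, 77.7, 144.9]
orientation: [3.142, 0.0, 0.32]
ft_force: [-1.0, 0.8, -0.3]
gripper_width: 0.5
finger_force: 0.0
```

```bash
python3 - <<'E'
from h import *
s=grab('scene','s3');e=grab('side','e3')
c=lambda d,x,y,w,h:cv2.resize(d['color'][y:y+h,x:x+w,::-1],(400,600),interpolation=cv2.INTER_CUBIC)
cv2.imwrite('pics/crop3.png',np.hstack([c(s,275,140,80,120),c(e,203,150,80,120)]))
for d in(s,e): print(proj(d,(481.8,77.3,92)),proj(d,(481.8,77.3,120)))
E
```

```text
[315.94161135 205.52099639] [317.00778875 199.51689965]
[242.20074226 227.0595334 ] [241.94730599 218.54345315]
```

View pics/crop3.png

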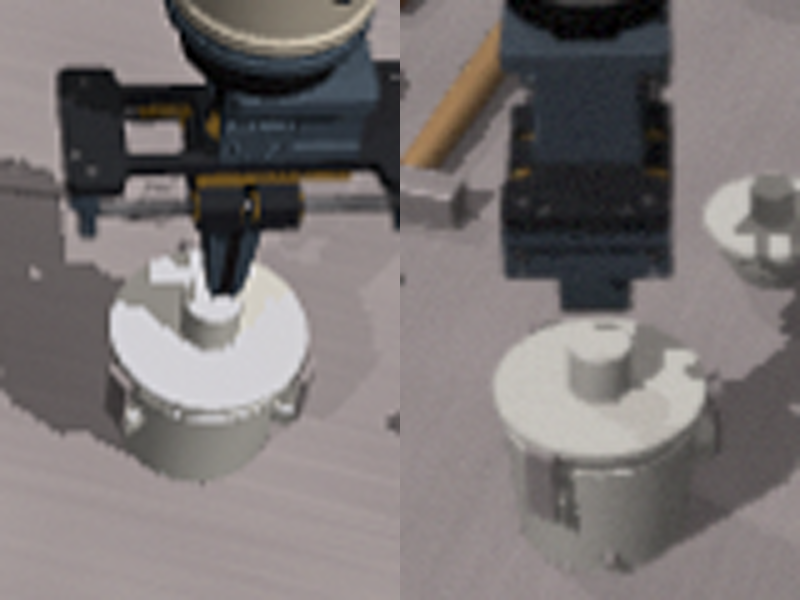

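The lid sits level and centred on the clips: disc at side (243,228), knob (243,218). Now pressing with shut fingers.

Call:
jog_arm(dp=[[0,0,-0.6],[0,0,-1.2],[0,0,-1.7],[0,0,-2.1],[0,0,-2.3],[0,0,-2.5],[0,0,-2.6],[0,0,-2.7],[0,0,-2.8],[0,0,-2.8]], rotation=[[0,0,0],[0,0,0],[0,0,0],[0,0,0],[0,0,0],[0,0,0],[0,0,0],[0,0,0],[0,0,0],[0,0,0]])

```text
clock: 13.4
position: [481.8, 77.7, 117.1]
orientation: [3.141, -0.001, 0.32]
ft_force: [0.7, -0.2, 2.6]
gripper_width: 0.5
finger_force: 1.2
```

Call:
jog_arm(dp=[[0,0,-0.1],[0,0,-0.2],[0,0,-0.3],[0,0,-0.4],[0,0,-0.5],[0,0,-0.6],[0,0,-0.7],[0,0,-0.7],[0,0,-0.7],[0,0,-0.7]], rotation=[[0,0,0],[0,0,0],[0,0,0],[0,0,0],[0,0,0],[0,0,0],[0,0,0],[0,0,0],[0,0,0],[0,0,0]])

```text
clock: 14.4
position: [481.4, 77.7, 109.9]
orientation: [-3.142, 0.0, 0.32]
ft_force: [0.4, 0.1, 0.5]
gripper_width: 0.2
finger_force: 0.0
```

Call:
jog_arm(dp=[[0,0,-0.05],[0,0,-0.1],[0,0,-0.15],[0,0,-0.2],[0,0,-0.2],[0,0,-0.25],[0,0,-0.25],[0,0,-0.3],[0,0,-0.3],[0,0,-0.3]], rotation=[[0,0,0],[0,0,0],[0,0,0],[0,0,0],[0,0,0],[0,0,0],[0,0,0],[0,0,0],[0,0,0],[0,0,0]])

```text
clock: 15.4
position: [482.2, 77.3, 108.4]
orientation: [3.14, -0.002, 0.32]
ft_force: [-5.6, -5.6, 33.5]
gripper_width: 0.6
finger_force: 17.1
```

Firm stop at TCP z = 108.4 mm, against 108 expected when home. Retreating to check.

Call:
jog_arm(dp=[[0,0,0.4],[0,0,1.2],[0,0,2.5],[0,0,4.5],[0,0,7],[0,0,9.5],[0,0,12],[0,0,14],[0,0,15],[0,0,15]], rotation=[[0,0,0],[0,0,0],[0,0,0],[0,0,0],[0,0,0],[0,0,0],[0,0,0],[0,0,0],[0,0,0],[0,0,0]])

```text
clock: 16.4
position: [482.0, 77.7, 257.9]
orientation: [3.141, -0.002, 0.32]
ft_force: [1.4, 0.0, -0.7]
gripper_width: 0.3
finger_force: 0.0
```

```bash
python3 - <<'E'
from h import *
s=grab('scene','s4');e=grab('side','e4')
c=lambda d,x,y,w,h:cv2.resize(d['color'][y:y+h,x:x+w,::-1],(400,600),interpolation=cv2.INTER_CUBIC)
cv2.imwrite('pics/crop4.png',np.hstack([c(s,275,140,80,120),c(e,203,150,80,120)]))
for d in(s,e): print([proj(d,(481.8,77.3,z)).round(1) for z in (80,92,108,120)])
E
```

```text
[array([315.5, 208. ]), array([315.9, 205.5]), array([316.5, 202.1]), array([317. , 199.5])]
[array([242.3, 230.6]), array([242.2, 227.1]), array([242.1, 222.2]), array([241.9, 218.5])]
```

View pics/crop4.png

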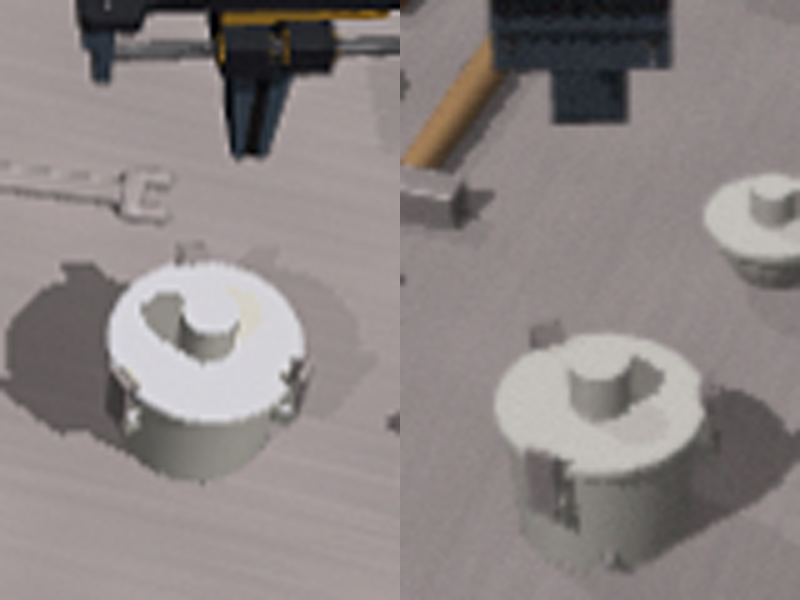

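The lid is home: disc centre at side (243,230.8) against (242.3,230.6) expected. All three clips (scene (313,191), (300,219), (334,216)) stand above its edge, and the tub is upright.

```bash
python3 -c "
from station import bot; print(bot.job_done())"
```

```text
the job is handed in; nothing more can be done
None
```

The larger white lid is pressed home flat on the big rivet tub with all three clips over its edge, the tub is upright, I never touched the smaller tub or lid, and the job was handed in at about 16.5 s.

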